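# Fit the locating pin in the carton jig

### The job

Take the smaller of the two steel locating pins out of its stand and fit it upright into the hidden hole under the round window of the carton jig, fully home with its flange down on the plate, and let go of it. The hole cannot be seen: press the pin's foot lightly on the plate and sweep it about until it drops in; press gently, so that the spring-backed plate is never bottomed out. Leave the bigger pin, the cartons and the vials where they are.

Things in the scene. Friction and masses are not known exactly. Their poses are not given: they have to be found in the camera images.
- pin_grip (a point): The smaller pin, plain steel, upright in the stand, 80 mm tall, 0.16 to 0.24 kg: round head 22 mm in diameter, 48 mm tall; below it a flange 30 mm in diameter, 8 mm thick; below that the shank. This point is the middle of the head, on the axis: 24 mm below the pin's top, 24 mm above the flange's upper face, 56 mm above the foot. z points up along the pin.
- pin_tip (a point): The centre of the smaller pin's foot (lower end of the shank), 56 mm below pin_grip along the pin. The shank is 14 mm in diameter, 24 mm long, its foot chamfered (2 mm in, 3 mm up). In the stand the pin hangs by its flange with 3.5 mm of play around the shank.
- jig: The carton jig, fixed: a steel box 130 x 130 x 54 mm, with a 60 mm round window in its 4 mm cover and an aluminium carton lane (85 mm long, 70 mm wide, rails up to 70 mm above the table) on its +x side. Origin on the table under the window's centre, x along the lane, z up.
- window (a point): The window's centre, at the height of the flat plate under it (50 mm above the table). In the plate is a blind hole for the pin, 16 mm in diameter, over 24 mm deep, closed by a flush plug of the same metal (yields at 0.5 N, 1 N at full depth), so it cannot be seen. It lies elsewhere every time: its centre is 3 to 9 mm from this point, in any direction. Axes as the jig's.
- plate (a joint): How far the aluminium plate under the window is pressed down, in m: 0 up, 0.008 bottomed out. It is wider than the window and sinks straight down on springs: it starts to yield at 6 N, then 1.3 N more per mm. Beyond 0.007 (15 N) it counts as bottomed out, a failure; 7 to 11 N is a good pressure for sweeping.
- stand: White plastic pin stand, fixed, 60 x 170 x 40 mm, its two holes 45 mm either side of its centre along its y axis; origin at the centre of its underside, z up. The two pins may be in either hole.
- big_pin: The bigger steel pin, in the other hole of the stand: head 34 mm in diameter, flange 38 mm, shank 18 mm, otherwise the same lengths; origin at its foot (24 mm below the flange's lower face). To be left in place.
- lane_carton: White carton 38 x 38 x 70 mm standing in the jig's lane; origin at the centre of its underside. To be left alone.
- carton_a: White carton 38 x 38 x 70 mm on the table; origin at the centre of its underside. To be left alone.
- carton_b: White carton, the same; origin at the centre of its underside. To be left alone.
- carton_c: White carton, the same; origin at the centre of its underside. To be left alone.
- vial_a: Small glass vial with a blue cap, 23 mm in diameter, 44 mm tall; origin at the centre of its underside. To be left alone.
- vial_b: Small glass vial, the same; origin at the centre of its underside. To be left alone.
There are look-alikes about, which are no part of the job. What is shaped like the part that bears pin_grip but purple is not meant.

How it is judged (in metres and radians):
On the way, in this order (a step that is already met when the one before it is completed fails the run):
1. the smaller pin is lifted clear of its stand (z of pin_tip in the frame of stand above 0.045 m), for 0.1 s.
2. the pin's foot is held on the plate within the window, not yet in the hole (horizontal distance between pin_tip and window below 0.02 m and z of pin_tip in the frame of window between -0.009 and 0.004 m), for 0.2 s.
3. the pin has dropped into the hole (horizontal distance between pin_tip and window below 0.015 m and z of pin_tip in the frame of window below -0.012 m), for 0.1 s.
At the end, for the whole second after the job is handed in: The smaller pin stands upright (within 5 degrees) in the hole under the jig's window, its foot at least 22 mm below the plate's upper face (flange within 2 mm of the plate), the plate up again (pressed less than 2 mm), the pin released and at rest (z of pin_tip in the frame of window below -0.022 m and horizontal distance between pin_tip and window below 0.015 m and angle between pin_tip's own z axis and vertical below 0.09 rad and value of joint plate below 0.002 m and velocity of joint plate below 0.01 m/s); the robot touches nothing.
It fails at once if the spring-backed plate is pressed down beyond 7 mm (about 15 N) (value of joint plate above 0.007 m).
It fails at once if the bigger pin is moved by more than 10 mm (distance of big_pin from where it was at the start of the episode above 0.01 m).
It fails at once if a carton or a vial is moved by more than 20 mm (distance of any of lane_carton, carton_a, carton_b, carton_c, vial_a, vial_b from where it was at the start of the episode above 0.02 m).
It also fails if it takes over 72 s, if anything falls off the work surface, if the arm or the gripper's body presses on something with over 40 N, if the wrist force passes 120 N, or if a joint passes its speed limit or range.

### The arm

A 6-joint arm with a two-finger parallel gripper is mounted at the origin on the work surface. World frame = base frame: x ahead of the robot, y to its left, z up, the work surface at z = 0. Lengths are in mm, angles in rad, forces in N, time in s.
With the tool pointing down it reaches from about 300 to 850 mm from the base axis. Payload 5.4 kg.
Tool frame: the origin (TCP) lies midway between the tips of the shut fingers; the grasp point (between the pads) lies 19 mm behind it; z points along the fingers, y is the direction in which the jaws open and shut (so a half turn about z gives the same grasp; the last joint's range is limited). The gripper opens to 85 mm and grips with 20 to 120 N. Pads are 22 mm wide; open, the fingers measure 114 mm over their backs; the gripper's body (76 mm by 85 mm) begins 54 mm behind the grasp point. The pads swing forward as they close: fully open they stand 13 mm farther back than shut.
Start: joints at [1.051, 0.158, 1.597, -0, 1.386, -0.21], TCP at [175.309, 547.607, 231.299] pointing down, gripper open.
Joint ranges: [-2.91, 2.91], [-0.94, 2.29], [0.18, 2.7], [-1.29, 4.43], [0.17, 2.64], [-3, 3]. Speed limits (rad/s): [2.57, 2.57, 3.14, 3.14, 3.14, 3.14].

### API

Orientations are given as a 3x3 rotation matrix whose columns are the frame's x, y, z axes.
In Python, from cell import monitor, eyes, workorder gives the robot as it stands.
- The arm moves only by the shell command python3 -m handwheel 'ROWS'. ROWS is JSON, a list of rows, each a list of 3 entries, a list of its own where there are three numbers: the closure, from -1 (fully open) to 1 (shut), so that 0 is half open, then the shift along the tool's x, y, z normalised to -1 to 1, where 1 is 6 cm, then the turn, a rotation vector about the tool's x, y, z normalised to -1 to 1, where 1 is pi/2 rad. In form: [[hand, [tx, ty, tz], [wx, wy, wz]], ...]. A call has 1 to 12 rows; each row shifts and turns the commanded pose from where the row before left it, along the tool's axes as they then stand; what a row does not reach is not made up. A row lasts 1/8 s, in which the tool goes at most 62.5 mm and 10.7 degrees, less where a joint would pass 70% of its speed; a pose out of reach is approached as far as the arm can. A call with a number of a shift or a turn outside -1 to 1 is refused whole. A call with a gripper value outside its range is refused whole. The fingers move at their own pace and stop on an object; the grip force is fixed at half the most. Time passes only in rows, so rows that do not move let the fingers close. It gives the time, the measured TCP pose, the force and the opening at its end, in the units of the state.
- monitor.get_state(): the state, without advancing time (a new reading comes with each control period).
- eyes.grab_frame(name): name is "scene" or "top" or "wrist"; returns a dict with "pixels" (420x560x3 uint8, red, green, blue), "camera_matrix" (3x3 intrinsics, pixels), "xyz" and "orientation" of the camera in the world. Camera axes: x right, y up, looking along -z (the intrinsics and any distortion apply to the point x, -y, -z); pixel columns grow to the right and rows downward; lengths in mm; the calibration is good to about 2 mm. A picture is of the moment at which its call begins. There is no depth.
- workorder.sign_off(): hands the job in, once; it reports no verdict.
The state is a dict: "time": time; "qpos": joint angles; "dq": joint speeds; "tau": joint torques, N m; "tcp_pos": TCP position; "ee_rot": TCP orientation; "wrist_force": force on the tool from outside, world axes, zero at the start; "wrist_torque": the same for the moment, N m; "gripper_width": opening from 0.0 (shut) to 1.0 (fully open).
Only numpy, scipy, OpenCV 4.12 (cv2) and the standard library are available. Lean on these libraries where they do the work, as an engineer would, in place of code of your own. Each camera call takes 0.05 s, during which the arm holds its last target. There are 200 camera calls.

## Working session

There is one attempt and no reset: what is moved stays moved. The work goes in short steps, Python scripts to look and compute and a shell command to move; the robot and the scene stay as the last step left them, time stands still between calls to the robot, and variables do not carry over. Pictures are saved under pics/ and viewed, about 8 in all and at most 12, crops included, and the job is handed in when it is done.

```bash
mkdir -p pics && ls
cat > h.py <<'E'
import numpy as np, cv2
from cell import monitor, eyes, workorder
def snap(n, f):
    d=eyes.grab_frame(n); cv2.imwrite('pics/'+f+'.png', cv2.cvtColor(np.array(d['pixels'],np.uint8),cv2.COLOR_RGB2BGR))
    np.savez('pics/'+f+'.npz', K=d['camera_matrix'], t=d['xyz'], R=d['orientation'],dist=np.array(d.get('distortion',[0,0,0,0,0]),float).ravel()); print(n,d.keys()-{'pixels'},np.round(d['xyz'],1)); return d
def ray(f,u,v):
    c=np.load('pics/'+f+'.npz'); p=cv2.undistortPoints(np.array([[[u,v]]],float),c['K'],c['dist'])[0,0]
    return c['t'], c['R']@np.array([p[0],-p[1],-1.])
def atz(f,u,v,z):
    t,r=ray(f,u,v); return t+r*(z-t[2])/r[2]
def tri(*o):
    A=0;b=0
    for f,u,v in o:
        t,r=ray(f,u,v); r=r/np.linalg.norm(r); P=np.eye(3)-np.outer(r,r); A=A+P; b=b+P@t
    return np.linalg.solve(A,b)
E
python3 - <<'E'
from h import *
d=snap('top','top1'); print({k:v for k,v in d.items() if k!='pixels'})
snap('scene','scene1')
s=monitor.get_state(); print(s)
E
```

```text
pics
top {'orientation', 'xyz', 'camera_matrix'} [ 400.6  -19.3 1323.1]
{'camera_matrix': array([[479.39751546,   0.        , 275.51099912],
       [  0.        , 479.39751546, 207.33148685],
       [  0.        ,   0.        ,   1.        ]]), 'xyz': array([ 400.61217772,  -19.28233155, 1323.06384508]), 'orientation': array([[-0.0097629 ,  0.99318944, -0.11610092],
       [-0.99970049, -0.01230016, -0.02115753],
       [-0.0224415 ,  0.11585959,  0.99301205]])}
scene {'orientation', 'xyz', 'camera_matrix'} [1347.3 -779.5  813.2]
{'time': 0.1, 'qpos': array([ 1.05091075e+00,  1.59009993e-01,  1.59808352e+00,  1.99152314e-05,
        1.38621963e+00, -2.10110493e-01]), 'dq': array([ 0.00047227, -0.00297232, -0.00259137,  0.00133263, -0.00349026,
       -0.00033223]), 'tau': array([-3.80651909e-04, -3.96992898e+01, -3.32336640e+01, -2.77770787e-04,
        4.32201836e-03, -3.12076125e-06]), 'tcp_pos': array([175.0333755 , 547.14922895, 230.41331337]), 'ee_rot': array([[-9.52400875e-01,  3.04847196e-01, -8.71696777e-04],
       [ 3.04848208e-01,  9.52399795e-01, -1.48344650e-03],
       [ 3.77979327e-04, -1.67857094e-03, -9.99998520e-01]]), 'wrist_force': array([ 0.53904151, -0.35006807, -0.2519827 ]), 'wrist_torque': array([ 0.0169191 ,  0.01760167, -0.026056  ]), 'gripper_width': 1.0009790020150302}
```

View pics/top1.png

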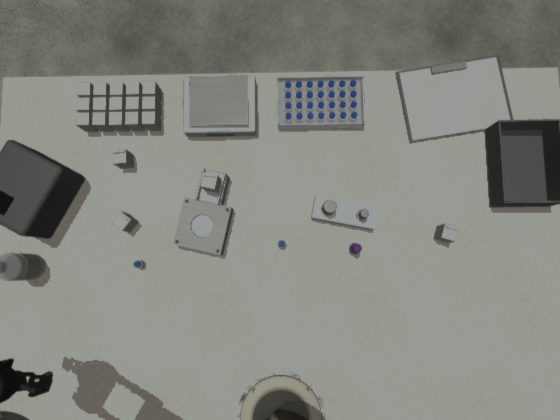

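View pics/scene1.png

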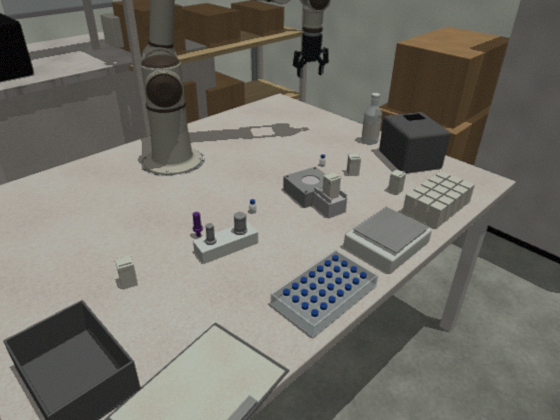

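The top view shows the stand at (344,212), with the big pin at (329,207), the small one at (363,214), the purple look-alike at (355,248) and the jig window at (203,226). Next is an enlarged crop.

Run:
```python
import cv2,numpy as np
a=cv2.imread('pics/top1.png');b=cv2.imread('pics/scene1.png')
def c(i,x,y,w,h,s): return cv2.resize(i[y:y+h,x:x+w],None,fx=s,fy=s,interpolation=cv2.INTER_CUBIC)
o=np.zeros((600,800,3),np.uint8)
o[:300,:400]=c(a,305,185,80,60,5)[:300]   # stand top x5
o[:300,400:]=c(a,165,190,80,60,5)
o[300:,:400]=c(b,180,195,80,60,5)
o[300:,400:]=c(b,275,160,80,60,5)
cv2.imwrite('pics/crop1.png',o)
```

```text
(no output)
```

View pics/crop1.png

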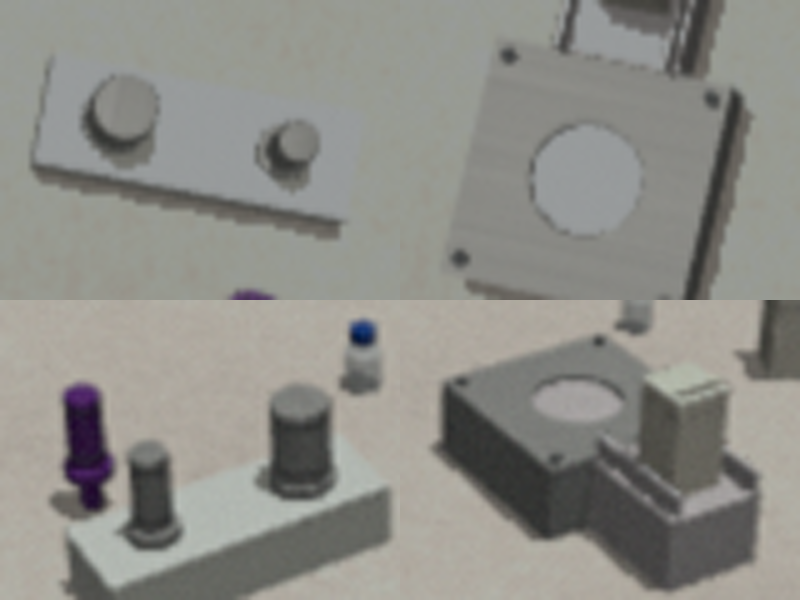

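Run:
```python
from h import *
np.set_printoptions(precision=1,suppress=True)
p=atz('top1',364.2,213.2,96);b=atz('top1',330,206,96);w=atz('top1',201.8,225.6,54)
print('pin',p,tri(('top1',364.2,213.2),('scene1',209.2,225.6)));print('big',b,np.linalg.norm((p-b)[:2]))
print('win',w,tri(('top1',201.8,225.6),('scene1',310.2,179.6)))
print('purple',atz('top1',355,248,80))
# stand corners on its top, jig corner screws
st=[atz('top1',305+x/5-.4,185+y/5-.4,40) for x,y in((52,55),(33,163),(342,218))]
print(st,'len',np.linalg.norm(st[1]-st[2]),np.linalg.norm(st[1]-st[0]))
print('stand yaw of y axis',np.degrees(np.arctan2(*(b-p)[[1,0]])))
j=[atz('top1',165+x/5-.4,190+y/5-.4,54) for x,y in((100,40),(336,90))];print(j,np.linalg.norm(j[1]-j[0]), np.degrees(np.arctan2(*(j[0]-j[1])[[1,0]])))
```

```text
pin [ 526.1 -220.4   96. ] [ 526.5 -221.    91.9]
big [ 545.8 -133.3   96. ] 89.22310081227108
win [502.4 204.6  54. ] [502.8 205.2  50.8]
purple [ 437.9 -196.6   80. ]
[array([581.2, -98.8,  40. ]), array([522.8, -87.5,  40. ]), array([ 491.3, -251.7,   40. ])] len 167.16688168301548 59.484696049282874
stand yaw of y axis 77.26327878787089
[array([578.3, 251.5,  54. ]), array([549.7, 124.5,  54. ])] 130.15566134551355 77.31088531931057
```

```bash
python3 -m handwheel '[[-1,[0,0,0],[0,0,-0.059]],[-1,[-0.5,-0.66,0],[0,0,0]],[-1,[-0.5,-0.66,0],[0,0,0]],[-1,[-0.5,-0.66,0],[0,0,0]],[-1,[-0.5,-0.66,0],[0,0,0]],[-1,[-0.5,-0.66,0],[0,0,0]],[-1,[-0.5,-0.66,0],[0,0,0]],[-1,[-0.5,-0.66,0],[0,0,0]],[-1,[-0.5,-0.66,0],[0,0,0]],[-1,[-0.5,-0.66,0],[0,0,0]]]' && python3 -m handwheel '[[-1,[-0.5,-0.66,0],[0,0,0]],[-1,[-0.5,-0.66,0],[0,0,0]],[-1,[-0.5,-0.66,0],[0,0,0]],[-1,[-0.5,-0.66,0],[0,0,0]],[-1,[-0.5,-0.66,0],[0,0,0]],[-1,[-0.5,-0.66,0],[0,0,0]],[-1,[-0.5,-0.66,0],[0,0,0]],[-1,[-0.5,-0.66,0],[0,0,0]],[-1,[0,0,0],[0,0,0]],[-1,[0,0,0],[0,0,0]]]'
python3 - <<'E'
from h import *
snap('wrist','w1'); s=monitor.get_state(); print(s['tcp_pos'],s['ee_rot'],s['wrist_force'],s['time'])
E
```

```text
time: 1.35
tcp_pos: [362.4, 139.9, 231.1]
ee_rot: [[-0.977, 0.215, 0.0], [0.215, 0.977, 0.0], [-0.0, 0.0, -1.0]]
wrist_force: [0.5, 0.7, 0.3]
gripper_width: 1.002
time: 2.6
tcp_pos: [527.9, -219.1, 230.7]
ee_rot: [[-0.976, 0.216, -0.001], [0.216, 0.976, 0.001], [0.001, 0.001, -1.0]]
wrist_force: [-0.3, -0.3, 0.3]
gripper_width: 0.994
wrist {'camera_matrix', 'orientation', 'xyz'} [ 458.  -202.7  373.4]
[ 527.91369781 -218.65815807  230.94777577] [[-9.76652252e-01  2.14824948e-01 -7.87594896e-04]
 [ 2.14824337e-01  9.76652382e-01  7.93659784e-04]
 [ 9.39704353e-04  6.05935064e-04 -9.99999375e-01]] [ 0.3301295   0.40512605 -0.35354098] 2.65
```

View pics/w1.png

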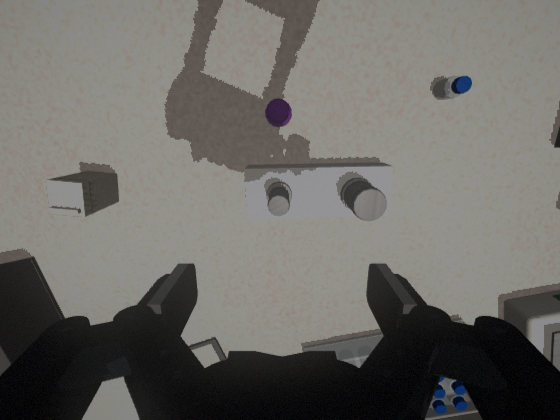

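The wrist view shows the small pin's top at about (278.5,205), the big pin's at (371,205) and the purple one at (278,112). The fingers are symmetric around column 281.

Run:
```python
from h import *
np.set_printoptions(precision=1,suppress=True)
p=atz('w1',278.5,205,96);b=atz('w1',371,205,96);print(p,b,np.linalg.norm(p-b))
s=monitor.get_state(); print('tool delta',s['ee_rot'].T@(p-s['tcp_pos']))
t,R,K=[np.load('pics/w1.npz')[k] for k in 'tRK']
q=R.T@(s['tcp_pos']-t); print('tcp px',K[0,0]*q[0]/-q[2]+K[0,2],-K[1,1]*q[1]/-q[2]*1+K[1,2])
```

```text
[ 528.1 -221.    96. ] [ 547.9 -131.7   96. ] 91.43156134403658
tool delta [ -0.8  -2.3 134.9]
tcp px 280.37190665171573 266.76520988952507
```

```bash
python3 -m handwheel '[[-1,[0,-0.033,0.5],[0,0,0]],[-1,[0,0,0.7],[0,0,0]],[-1,[0,0,0.7],[0,0,0]],[-1,[0,0,0.5],[0,0,0]],[-1,[0,0,0.3],[0,0,0]],[-1,[0,0,0.2],[0,0,0]],[-1,[0,0,0],[0,0,0]],[-1,[0,0,0],[0,0,0]]]' && python3 -m handwheel '[[1,[0,0,0],[0,0,0]],[1,[0,0,0],[0,0,0]],[1,[0,0,0],[0,0,0]],[1,[0,0,0],[0,0,0]],[1,[0,0,0],[0,0,0]],[1,[0,0,0],[0,0,0]],[1,[0,0,0],[0,0,0]],[1,[0,0,0],[0,0,0]]]'
```

```text
time: 3.65
tcp_pos: [528.8, -222.1, 58.6]
ee_rot: [[-0.977, 0.215, 0.002], [0.215, 0.977, -0.001], [-0.002, -0.001, -1.0]]
wrist_force: [0.2, -1.0, -0.3]
gripper_width: 1.0
time: 4.65
tcp_pos: [528.0, -221.7, 57.6]
ee_rot: [[-0.977, 0.215, 0.0], [0.215, 0.977, -0.0], [-0.0, -0.0, -1.0]]
wrist_force: [-0.7, -0.7, 4.7]
gripper_width: 0.24
```

```bash
python3 -m handwheel '[[1,[0,0,-0.1],[0,0,0]],[1,[0,0,-0.3],[0,0,0]],[1,[0,0,-0.5],[0,0,0]],[1,[0,0,-0.6],[0,0,0]],[1,[0,0,-0.6],[0,0,0]],[1,[0,0,-0.4],[0,0,0]],[1,[0,0,0],[0,0,0]],[1,[0,0,0],[0,0,0]]]'
python3 - <<'E'
from h import *
snap('wrist','w2');snap('scene','scene2');s=monitor.get_state();print(s['tcp_pos'],s['wrist_force'],s['gripper_width'])
a=cv2.imread('pics/w2.png');b=cv2.imread('pics/scene2.png')
def c(i,x,y,w,h,s): return cv2.resize(i[y:y+h,x:x+w],None,fx=s,fy=s,interpolation=cv2.INTER_CUBIC)
cv2.imwrite('pics/crop2.png',np.hstack([c(a,180,160,200,260,2)[:520],cv2.resize(b[150:280,160:260],(400,520),interpolation=cv2.INTER_CUBIC)]))
E
```

```text
time: 5.65
tcp_pos: [527.3, -221.2, 206.3]
ee_rot: [[-0.977, 0.215, -0.001], [0.215, 0.977, 0.001], [0.002, 0.001, -1.0]]
wrist_force: [-0.4, -0.5, -2.7]
gripper_width: 0.245
wrist {'xyz', 'camera_matrix', 'orientation'} [ 457.4 -204.8  349. ]
scene {'xyz', 'camera_matrix', 'orientation'} [1347.3 -779.5  813.2]
[ 527.01628237 -221.00332802  205.57769061] [ 0.40533516 -1.11712744 -2.18802072] 0.2389871334481692
```

View pics/crop2.png

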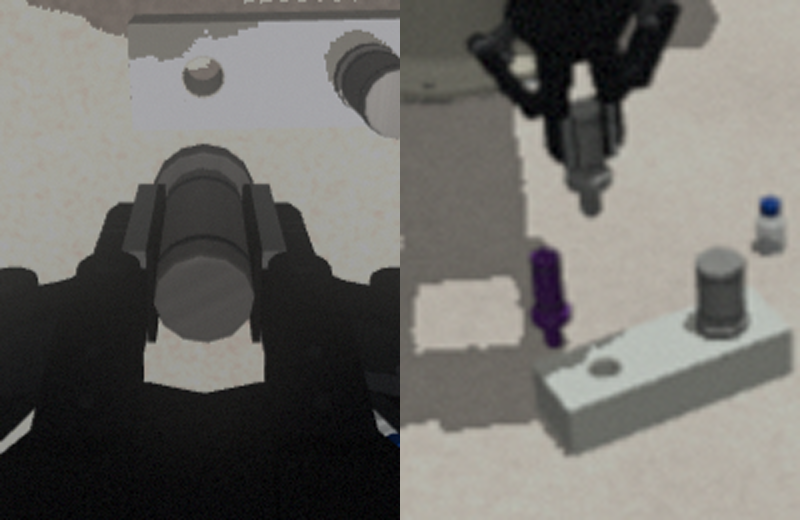

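The pin is held in the jaws, its top centre at about (282,309) in the wrist image and the flange's far edge at (282,232.5). The stand hole is empty. Next I check tilt and offset and work out the way to the window.

Run:
```python
from h import *
np.set_printoptions(precision=1,suppress=True)
s=monitor.get_state();T=s['tcp_pos'];R=s['ee_rot']
for n,u,v,z in(('top c',281.7,308.7,244),('top near edge',281.7,329.7,244),('top far',281.7,288,244),('flange far edge(upper)',281.7,232.3,196.5),('same lower',281.7,232.3,188.5)):
    print(n,R.T@(atz('w2',u,v,z)-T))
w=np.array([502.6,204.8,T[2]]);print('to window, tool',R.T@(w-T))
```

```text
top c [ -0.6   1.1 -38.4]
top near edge [-11.    1.1 -38.5]
top far [  9.1   1.1 -38.4]
flange far edge(upper) [15.9  1.1  9.1]
same lower [12.9  1.1 17.1]
to window, tool [115.6 410.5   0.8]
```

```bash
python3 -m handwheel '[[1,[0.107,0.38,0],[0,0,0]],[1,[0.214,0.76,0],[0,0,0]],[1,[0.214,0.76,0],[0,0,0]],[1,[0.214,0.76,0],[0,0,0]],[1,[0.214,0.76,0],[0,0,0]],[1,[0.214,0.76,0],[0,0,0]],[1,[0.214,0.76,0],[0,0,0]],[1,[0.214,0.76,0],[0,0,0]],[1,[0.214,0.76,0],[0,0,0]],[1,[0.107,0.38,0],[0,0,0]],[1,[0,0,0],[0,0,0]],[1,[0,0,0],[0,0,0]]]' && python3 -m handwheel '[[1,[0,0,0.2],[0,0,0]],[1,[0,0,0.5],[0,0,0]],[1,[0,0,0.5],[0,0,0]],[1,[0,0,0.2],[0,0,0]],[1,[0,0,0.1],[0,0,0]],[1,[0,0,0],[0,0,0]],[1,[0,0,0],[0,0,0]]]'
python3 - <<'E'
from h import *
snap('wrist','w3');snap('top','top3');s=monitor.get_state();print(s['tcp_pos'],s['wrist_force'],s['gripper_width'])
E
```

```text
time: 7.25
tcp_pos: [502.8, 203.9, 206.8]
ee_rot: [[-0.977, 0.215, -0.001], [0.215, 0.977, -0.0], [0.001, -0.001, -1.0]]
wrist_force: [-0.6, -0.9, -2.3]
gripper_width: 0.243
time: 8.12
tcp_pos: [504.3, 204.2, 118.5]
ee_rot: [[-0.977, 0.215, 0.002], [0.215, 0.977, 0.0], [-0.002, 0.001, -1.0]]
wrist_force: [-0.4, 0.6, -1.7]
gripper_width: 0.241
wrist {'xyz', 'camera_matrix', 'orientation'} [434.  220.7 261. ]
top {'xyz', 'camera_matrix', 'orientation'} [ 400.6  -19.3 1323.1]
[504.13824403 204.22617887 118.2955479 ] [ 0.34099995  0.66088381 -2.10773094] 0.24364413191099754
```

View pics/w3.png

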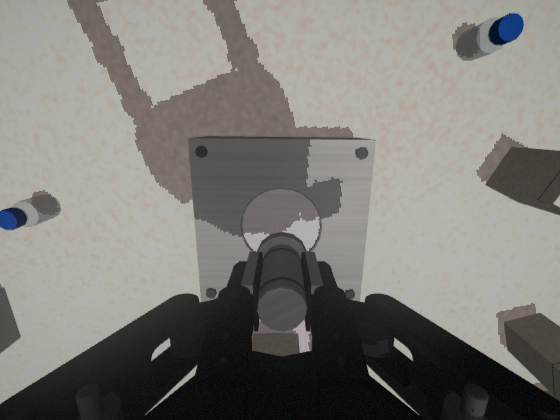

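Run:
```python
from h import *
np.set_printoptions(precision=1,suppress=True)
s=monitor.get_state();T=s['tcp_pos'];R=s['ee_rot']
l,r,u=[(R.T@(atz('w3',*p,54)-T)) for p in((241.7,227),(321.5,227),(281.5,187.5))]
print(l,r,u,'centre x from top edge',u[0]-30, 'tcp ori z',R[:,2])
print('screws', [R.T@(atz('w3',*p,54)-T) for p in((201.5,152),(361.5,153),(211,293),(349,294))])
```

```text
[  0.2 -29.   64.3] [ 0.2 31.2 64.3] [30.5  1.1 64.2] centre x from top edge 0.48619117432086156 tcp ori z [ 0.  0. -1.]
screws [array([ 55.7, -54.9,  64.2]), array([55. , 57.1, 64.2]), array([-56.4, -56.1,  64.4]), array([-57.4,  55.8,  64.4])]
```

```bash
python3 -m handwheel '[[1,[0,0,0.2],[0,0,0]],[1,[0,0,0.15],[0,0,0]],[1,[0,0,0.05],[0,0,0]],[1,[0,0,0],[0,0,0]],[1,[0,0,0],[0,0,0]]]' && for i in 1 2; do echo; done; python3 -m handwheel '[[1,[0,0,0.03],[0,0,0]],[1,[0,0,0],[0,0,0]]]'
```

```text
time: 8.85
tcp_pos: [503.7, 204.1, 93.6]
ee_rot: [[-0.977, 0.215, 0.001], [0.215, 0.977, 0.0], [-0.001, 0.0, -1.0]]
wrist_force: [-0.2, 0.1, -2.0]
gripper_width: 0.239


time: 9.1
tcp_pos: [503.6, 204.1, 91.6]
ee_rot: [[-0.977, 0.215, 0.0], [0.215, 0.977, 0.0], [-0.0, 0.0, -1.0]]
wrist_force: [0.6, 0.1, -1.0]
gripper_width: 0.245
```

```bash
python3 -m handwheel '[[1,[0,0,0.025],[0,0,0]],[1,[0,0,0],[0,0,0]]]'
```

```text
time: 9.35
tcp_pos: [503.7, 204.1, 90.4]
ee_rot: [[-0.977, 0.215, 0.001], [0.215, 0.977, 0.0], [-0.001, 0.0, -1.0]]
wrist_force: [-0.7, -0.0, 1.9]
gripper_width: 0.241
```

```bash
python3 -m handwheel '[[1,[0,0,0.02],[0,0,0]],[1,[0,0,0],[0,0,0]]]'
```

```text
time: 9.6
tcp_pos: [503.8, 204.1, 89.2]
ee_rot: [[-0.977, 0.215, 0.001], [0.215, 0.977, 0.0], [-0.001, 0.0, -1.0]]
wrist_force: [-0.8, -0.1, 3.2]
gripper_width: 0.244
```

```bash
python3 -m handwheel '[[1,[0,0,0.02],[0,0,0]],[1,[0,0,0],[0,0,0]]]'
```

```text
time: 9.85
tcp_pos: [503.8, 204.1, 87.9]
ee_rot: [[-0.977, 0.215, 0.001], [0.215, 0.977, 0.0], [-0.001, 0.0, -1.0]]
wrist_force: [-0.9, -0.1, 5.3]
gripper_width: 0.239
```

```bash
cat > f.sh <<'E'
grep -E 'time|tcp_pos|wrist_force' | paste -sd' '
E
H="python3 -m handwheel"; 
$H '[[1,[0.033,0,0.01],[0,0,0]]]'|sh f.sh; $H '[[1,[0.033,0,0.01],[0,0,0]]]'|sh f.sh;  $H '[[1,[0,0,0],[0,0,0]]]'|sh f.sh
$H '[[1,[-0.009,0.033,0],[0,0,0]]]'|sh f.sh
$H '[[1,[-0.024,0.024,0],[0,0,0]]]'|sh f.sh
$H '[[1,[-0.033,0.009,0],[0,0,0]]]'|sh f.sh
$H '[[1,[-0.033,-0.009,0],[0,0,0]]]'|sh f.sh
$H '[[1,[-0.024,-0.024,0],[0,0,0]]]'|sh f.sh
$H '[[1,[-0.009,-0.033,0],[0,0,0]]]'|sh f.sh
```

```text
time: 9.98 tcp_pos: [503.1, 204.3, 87.9] wrist_force: [2.9, -1.6, 5.3]
time: 10.1 tcp_pos: [502.3, 204.6, 87.8] wrist_force: [4.7, -2.2, 4.4]
time: 10.22 tcp_pos: [502.1, 204.7, 87.9] wrist_force: [3.4, -1.1, 5.5]
time: 10.35 tcp_pos: [502.3, 205.8, 87.5] wrist_force: [1.2, -4.4, 5.9]
time: 10.48 tcp_pos: [502.9, 206.8, 87.0] wrist_force: [-2.9, -4.9, 7.1]
time: 10.6 tcp_pos: [503.7, 207.1, 86.5] wrist_force: [-4.7, -2.9, 7.5]
time: 10.72 tcp_pos: [504.8, 207.0, 86.2] wrist_force: [-5.4, 0.3, 7.2]
time: 10.85 tcp_pos: [506.1, 206.1, 86.4] wrist_force: [-3.7, 3.3, 8.1]
time: 10.98 tcp_pos: [507.2, 203.9, 86.6] wrist_force: [0.5, -3.3, 2.9]
```

```bash
H="python3 -m handwheel"; $H '[[1,[0,0,0],[0,0,0]]]'|sh f.sh; $H '[[1,[0,0,0.02],[0,0,0]]]'|sh f.sh;$H '[[1,[0,0,0.0],[0,0,0]]]'|sh f.sh
```

```text
time: 11.1 tcp_pos: [507.1, 203.1, 85.8] wrist_force: [-0.5, 0.3, -1.4]
time: 11.22 tcp_pos: [507.0, 203.0, 84.5] wrist_force: [1.6, -0.3, -0.7]
time: 11.35 tcp_pos: [506.9, 203.0, 84.5] wrist_force: [0.3, -0.3, -1.9]
```

Force fell from about 9 N to nothing while z kept dropping, so the foot is in the hole. I lower gently, watching the force.

```bash
H="python3 -m handwheel"; for i in 1; do :; done
$H '[[1,[0,0,0.03],[0,0,0]]]'|sh f.sh; $H '[[1,[0,0,0.03],[0,0,0]]]'|sh f.sh; $H '[[1,[0,0,0],[0,0,0]]]'|sh f.sh
```

```text
time: 11.48 tcp_pos: [507.1, 203.1, 83.1] wrist_force: [-0.7, 0.2, -0.6]
time: 11.6 tcp_pos: [507.2, 203.1, 81.4] wrist_force: [-0.4, -0.9, -0.3]
time: 11.72 tcp_pos: [507.1, 203.1, 81.3] wrist_force: [0.6, -0.6, -1.8]
```

```bash
H="python3 -m handwheel"; 
$H '[[1,[0,0,0.03],[0,0,0]]]'|sh f.sh; $H '[[1,[0,0,0.03],[0,0,0]]]'|sh f.sh; $H '[[1,[0,0,0],[0,0,0]]]'|sh f.sh
```

```text
time: 11.85 tcp_pos: [507.4, 203.1, 79.9] wrist_force: [0.2, -1.5, -0.8]
time: 11.98 tcp_pos: [507.4, 203.2, 78.0] wrist_force: [0.1, -1.6, 0.4]
time: 12.1 tcp_pos: [507.3, 203.2, 77.8] wrist_force: [0.4, -0.6, -1.9]
```

```bash
H="python3 -m handwheel"; 
$H '[[1,[0,0,0.03],[0,0,0]]]'|sh f.sh; $H '[[1,[0,0,0.03],[0,0,0]]]'|sh f.sh; $H '[[1,[0,0,0],[0,0,0]]]'|sh f.sh
```

```text
time: 12.22 tcp_pos: [507.4, 203.2, 76.3] wrist_force: [0.1, -2.5, 1.0]
time: 12.35 tcp_pos: [507.4, 203.2, 74.4] wrist_force: [-0.0, -1.1, 0.3]
time: 12.48 tcp_pos: [507.3, 203.1, 74.2] wrist_force: [1.2, -2.1, -2.6]
```

```bash
H="python3 -m handwheel"; 
$H '[[1,[0,0,0.03],[0,0,0]]]'|sh f.sh; $H '[[1,[0,0,0.03],[0,0,0]]]'|sh f.sh; $H '[[1,[0,0,0],[0,0,0]]]'|sh f.sh
```

```text
time: 12.6 tcp_pos: [507.4, 203.2, 72.7] wrist_force: [0.8, -1.3, 0.2]
time: 12.72 tcp_pos: [507.4, 203.1, 70.8] wrist_force: [-0.1, -1.9, 1.5]
time: 12.85 tcp_pos: [507.3, 203.1, 70.6] wrist_force: [1.3, -1.7, -2.0]
```

```bash
H="python3 -m handwheel"; 
$H '[[1,[0,0,0.02],[0,0,0]]]'|sh f.sh; $H '[[1,[0,0,0.02],[0,0,0]]]'|sh f.sh; $H '[[1,[0,0,0],[0,0,0]]]'|sh f.sh;$H '[[1,[0,0,0.015],[0,0,0]]]'|sh f.sh; $H '[[1,[0,0,0],[0,0,0]]]'|sh f.sh
```

```text
time: 12.98 tcp_pos: [507.4, 203.1, 69.7] wrist_force: [-0.2, -2.9, 0.3]
time: 13.1 tcp_pos: [507.4, 203.2, 68.4] wrist_force: [-0.5, -3.1, 0.4]
time: 13.22 tcp_pos: [507.3, 203.2, 68.3] wrist_force: [0.3, -2.4, -1.3]
time: 13.35 tcp_pos: [507.4, 203.2, 67.6] wrist_force: [0.3, -2.8, 1.7]
time: 13.48 tcp_pos: [507.4, 203.2, 67.6] wrist_force: [-0.4, -3.2, 1.4]
```

```bash
H="python3 -m handwheel"; $H '[[1,[0,0,0.015],[0,0,0]],[1,[0,0,0],[0,0,0]]]'|sh f.sh
```

```text
time: 13.72 tcp_pos: [507.4, 203.2, 66.7] wrist_force: [1.2, -3.8, 2.5]
```

```bash
H="python3 -m handwheel"; $H '[[1,[0,0,0.015],[0,0,0]],[1,[0,0,0],[0,0,0]]]'|sh f.sh; python3 -m handwheel '[[0.4,[0,0,0],[0,0,0]],[0,[0,0,0],[0,0,0]],[0,[0,0,0],[0,0,0]],[0,[0,0,0],[0,0,0]],[0,[0,0,0],[0,0,0]]]'
```

```text
time: 13.98 tcp_pos: [507.4, 203.2, 65.8] wrist_force: [-0.5, -3.7, 2.7]
time: 14.6
tcp_pos: [507.3, 203.3, 65.7]
ee_rot: [[-0.977, 0.215, -0.0], [0.215, 0.977, 0.0], [0.0, 0.0, -1.0]]
wrist_force: [-0.0, 0.1, -0.5]
gripper_width: 0.499
```

```bash
python3 -m handwheel '[[0,[0,0,-0.1],[0,0,0]],[-0.3,[0,0,-0.4],[0,0,0]],[-0.3,[0,0,-0.6],[0,0,0]],[-0.3,[0,0,-0.6],[0,0,0]],[-0.3,[0,0,-0.6],[0,0,0]],[-0.3,[0,0,-0.2],[0,0,0]],[-0.3,[0,0,0],[0,0,0]],[-0.3,[0,0,0],[0,0,0]]]'
python3 - <<'E'
from h import *
snap('wrist','w4');snap('scene','scene4')
a=cv2.imread('pics/w4.png');b=cv2.imread('pics/scene4.png')
o=np.hstack([cv2.resize(a[110:290,200:350],(400,480),interpolation=cv2.INTER_CUBIC),cv2.resize(b[145:217,275:335],(400,480),interpolation=cv2.INTER_CUBIC)])
cv2.imwrite('pics/crop4.png',o)
E
```

```text
time: 15.6
tcp_pos: [506.3, 203.0, 213.7]
ee_rot: [[-0.976, 0.216, -0.003], [0.216, 0.976, -0.001], [0.003, -0.001, -1.0]]
wrist_force: [0.3, -0.9, -0.0]
gripper_width: 0.652
wrist {'camera_matrix', 'xyz', 'orientation'} [436.7 219.7 356.6]
scene {'camera_matrix', 'xyz', 'orientation'} [1347.3 -779.5  813.2]
```

View pics/crop4.png

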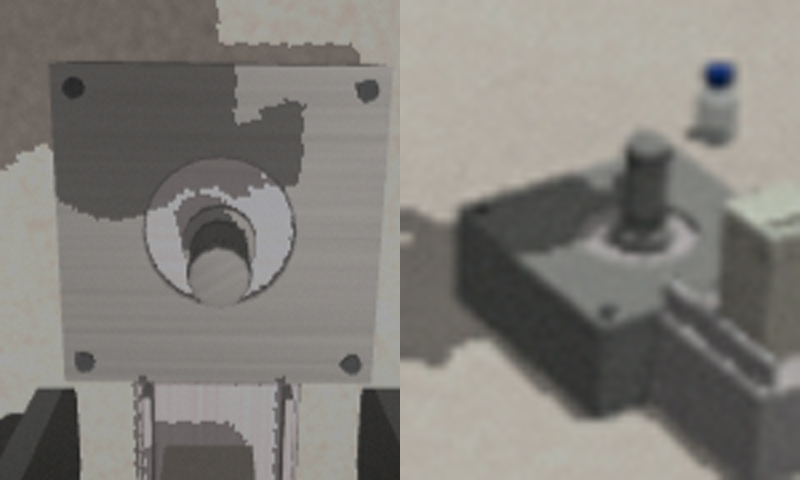

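The pin stands upright in the window, flange apparently on the plate. To make sure, I will tap its top with shut fingers; seated, contact should come at z ≈ 106.

```bash
python3 - <<'E'
from h import *
np.set_printoptions(precision=1,suppress=True)
print('top tri',tri(('w4',281.8,213.5),('scene4',312,166.1)),atz('w4',281.8,213.5,106))
E
python3 -m handwheel '[[1,[0,0,0.2],[0,0,0]],[1,[0,0,0.5],[0,0,0]],[1,[0,0,0.5],[0,0,0]],[1,[0,0,0.3],[0,0,0]],[1,[0,0,0.07],[0,0,0]],[1,[0,0,0],[0,0,0]],[1,[0,0,0],[0,0,0]],[1,[0,0,0],[0,0,0]]]'
```

```text
top tri [508.4 203.8 104.2] [507.9 203.9 106. ]
time: 16.7
tcp_pos: [508.0, 203.3, 122.5]
ee_rot: [[-0.977, 0.215, 0.002], [0.215, 0.977, 0.0], [-0.002, 0.001, -1.0]]
wrist_force: [0.9, -0.3, -0.2]
gripper_width: -0.001
```

```bash
H="python3 -m handwheel"; 
$H '[[1,[0,0,0.1],[0,0,0]],[1,[0,0,0.08],[0,0,0]],[1,[0,0,0],[0,0,0]]]'|sh f.sh; $H '[[1,[0,0,0.03],[0,0,0]],[1,[0,0,0],[0,0,0]]]'|sh f.sh;  $H '[[1,[0,0,0.03],[0,0,0]],[1,[0,0,0],[0,0,0]]]'|sh f.sh
```

```text
time: 17.08 tcp_pos: [506.7, 203.1, 109.9] wrist_force: [0.1, 0.3, 0.1]
time: 17.32 tcp_pos: [507.3, 203.2, 108.8] wrist_force: [-0.8, -0.3, -1.1]
time: 17.58 tcp_pos: [507.2, 203.2, 107.0] wrist_force: [-0.0, 0.1, 0.2]
```

```bash
H="python3 -m handwheel"; 
$H '[[1,[0,0,0.015],[0,0,0]],[1,[0,0,0],[0,0,0]]]'|sh f.sh; $H '[[1,[0,0,0.015],[0,0,0]],[1,[0,0,0],[0,0,0]]]'|sh f.sh;  $H '[[1,[0,0,0.015],[0,0,0]],[1,[0,0,0],[0,0,0]]]'|sh f.sh
```

```text
time: 17.82 tcp_pos: [507.3, 203.2, 106.1] wrist_force: [-0.2, 0.3, 1.6]
time: 18.08 tcp_pos: [507.4, 203.3, 105.5] wrist_force: [-1.2, -0.1, 2.8]
time: 18.32 tcp_pos: [507.5, 203.3, 104.6] wrist_force: [-0.6, 0.8, 2.0]
```

Contact came at z ≈ 106.2, against 106 if seated, so the pin is home. I back off and take a last look.

```bash
python3 -m handwheel '[[1,[0,0,-0.1],[0,0,0]],[1,[0,0,-0.4],[0,0,0]],[1,[0,0,-0.6],[0,0,0]],[1,[0,0,-0.6],[0,0,0]],[1,[0,0,-0.4],[0,0,0]],[1,[0,0,0],[0,0,0]],[1,[0,0,0],[0,0,0]],[1,[0,0,0],[0,0,0]]]'
python3 - <<'E'
from h import *
snap('wrist','w5');snap('scene','scene5');s=monitor.get_state();print(s['wrist_force'],s['dq'])
a=cv2.imread('pics/w5.png');b=cv2.imread('pics/scene5.png')
o=np.hstack([cv2.resize(a[110:290,200:350],(400,480),interpolation=cv2.INTER_CUBIC),cv2.resize(b[145:217,275:335],(400,480),interpolation=cv2.INTER_CUBIC)])
cv2.imwrite('pics/crop5.png',o)
E
```

```text
time: 19.32
tcp_pos: [506.4, 203.1, 228.6]
ee_rot: [[-0.977, 0.215, -0.003], [0.215, 0.977, -0.0], [0.003, -0.001, -1.0]]
wrist_force: [0.3, -0.8, -1.1]
gripper_width: -0.001
wrist {'camera_matrix', 'xyz', 'orientation'} [436.8 219.7 371.4]
scene {'camera_matrix', 'xyz', 'orientation'} [1347.3 -779.5  813.2]
[-0.39476638  0.68828555  0.31129905] [-9.98684295e-04 -5.22085936e-03 -7.33334406e-03  3.88665531e-04
  1.84250215e-03 -3.54851584e-05]
```

View pics/crop5.png

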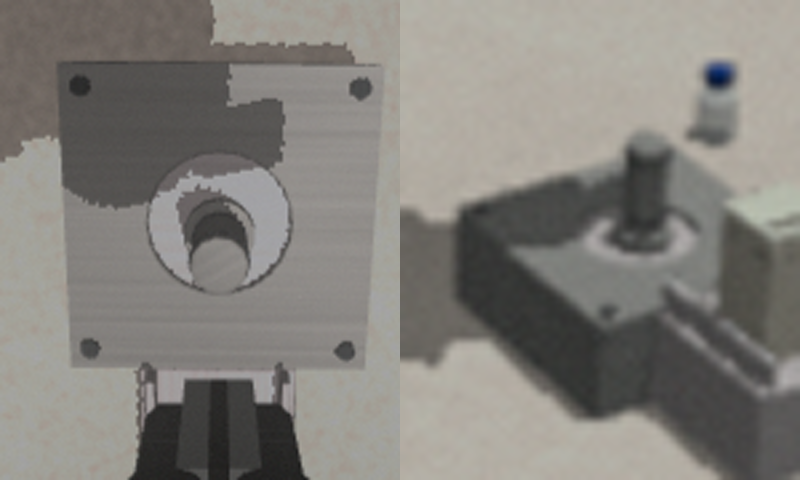

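The pin stands upright, its top at crop pixel (219,265), and has not moved in the scene view. The robot is clear of it.

```bash
python3 -c "
from cell import workorder; print(workorder.sign_off())"
```

```text
the job is handed in; nothing more can be done
None
```

The smaller pin is in the hidden hole, standing upright and released, and the job is handed in at about 19 s of the 72 s allowed. No verdict was reported.

**What I did:** I lifted the pin out of the stand and pressed its foot on the plate with about 7 to 10 N. On a 4 mm ring sweep it dropped in, about 3 to 5 mm from the window's centre. I then lowered it in small steps until the flange met the plate, and let go.

**Last checks:**
- **Seated:** I tapped the pin's top with shut fingers. Contact came at about z = 106 mm, which is the height for a fully seated pin. Camera triangulation gave 104 mm, within its error.
- **Upright and clear:** the last pictures show the pin upright with its flange on the plate and the robot well clear of it.

**One disagreement:** in the last 2 to 3 mm, both while inserting and while tapping, the force rose more slowly than the plate's spring figures predict. I put that down to give in the gripper or a slight slip of the pin in it. The plate's travel was never measured directly, only judged from the wrist force, which stayed well under 15 N.

I did not look at the cartons, vials and bigger pin again with a dedicated picture. The force readings showed nothing to suggest they were touched.

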